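# Lay up a tasting tray and top the dessert with a wafer from the dispenser

## Robot

A 6-joint arm with a two-finger parallel gripper is mounted at the origin on a cart in front of the work surface, level with it; the furniture and walls round the work are solid. World frame = base frame: x ahead of the robot, y to its left, z up, the work surface at z = 0. Lengths are in m, angles in rad, forces in N, time in s.
With the tool pointing down it reaches from about 0.25 to 0.775 m from the base axis. Payload 8.9 kg.
Tool frame: the origin (TCP) lies at the very end of the fingers, on their centre line; the grasp point (between the pads) lies 19 mm behind it; z points along the fingers, y is the line along which they close (so a half turn about z gives the same grasp; the last joint's range is limited). The gripper opens to 85 mm and grips with 20 to 120 N. Pads are 22 mm wide; open, the fingers measure 114 mm over their backs; the gripper's body (76 mm by 85 mm) begins 54 mm behind the grasp point. The pads swing forward as they close: fully open they stand 13 mm farther back than shut.
Start: joints at [-1.385, 0.291, -0.153, 1.127, 0, 1.431], TCP at [0.168, -0.498, 0.231] pointing down, gripper open.
Joint ranges: [-2.52, 2.52], [-0.91, 1.74], [-1.3, 1.37], [-1.96, 2.02], [-1.52, 1.47], [-3.14, 3.14]. Speed limits (rad/s): [2.22, 2.22, 2.79, 3.14, 3.14, 3.14].

## Interface

Orientations are given as a unit quaternion [x, y, z, w].
In Python, from plant import sense, capture, env, boxes_of gives the robot as it stands.
- The arm moves only by the tool apply_moves, never from a script. Its argument "targets" is a list that holds one entry, the list of rows, each a list of 7 numbers: the shift along the tool's x, y, z in cm, then the turn, a rotation vector about the tool's x, y, z in rad, then the closure, from -1 (fully open) to 1 (shut). A call has 1 to 5 rows; each row shifts and turns the commanded pose from where the row before left it, along the tool's axes as they then stand; what a row does not reach is not made up. A row lasts 1/12 s, in which the tool goes at most 41.7 mm and 7.16 degrees, less where a joint would pass 70% of its speed; a pose out of reach is approached as far as the arm can. A call is refused whole if a number of a shift passes 4.17 or a number of a turn 0.125, either way. A call with a gripper value outside its range is refused whole. The fingers move at their own pace and stop on an object; "newtons" is the grip in N (left out, the last holds). Time passes only in rows, so rows that do not move let the fingers close. It gives the time, the measured TCP pose, the force, the opening and the grip force at its end, in the units of the state.
- sense(): the state, without advancing time (a new reading comes with each control period).
- capture(name): name is "scene" or "top" or "wrist"; returns a dict with "image" (384x512x3 uint8, red, green, blue), "fx", "fy", "cx", "cy" (pixels), "world_from_camera" (4x4, takes a point from camera to world coordinates). Camera axes: x right, y up, looking along -z (the intrinsics and any distortion apply to the point x, -y, -z); pixel columns grow to the right and rows downward; lengths in m; the calibration is good to about 2 mm. A picture is of the moment at which its call begins. There is no depth.
- env.job_done(): hands the job in; it is judged then, once.
Trained networks look in the newest picture that a camera, given by its name, has taken for a name from the list of things; names that differ only in an ending like _2 or _b are one class to them, and where a whole thing is asked for, a point or a joint stands for the part that bears it (a point fixed in the world has none). Each returns a list of dicts, best first, with "conf" (0 to 1); they miss things now and then, are a little off and sometimes report something else, mostly with a low value. They report only what shows in the picture. A call takes as long as a camera call. They do not tell look-alikes from the thing itself.
- boxes_of(camera, thing): "extent" ([centre column, centre row, width, height] in pixels, round what is visible of it).
The state is a dict: "clock": time; "q": joint angles; "joint_vel": joint speeds; "joint_torque": joint torques, N m; "eef_pos": TCP position; "ee_rot": TCP orientation; "ft_force": force on the tool from outside, world axes, zero at the start; "ft_torque": the same for the moment, N m; "gripper_width": finger opening in m; "grasp_force": force on a finger pad.
Only numpy, scipy, OpenCV 4.12 (cv2) and the standard library are available. Lean on these libraries where they do the work, as an engineer would, in place of code of your own. Each camera call takes 0.05 s, during which the arm holds its last target. There are 200 camera calls.

## Task

Lay up the tasting tray round the dessert cup that stands on it, as seen from the robot's side of the tray: the white cream jug left of the cup and level with it, the honey jar (yellow lid) straight behind the cup, and the spoon right of the cup, parallel to the tray's short sides with its bowl pointing away from the robot; leave a finger's width or two between each and the cup. Only when these three lie in place, slide the bottom wafer out of the dispenser so that the others drop down, and lay it flat across the middle of the cup's top; it goes on last so that it stays crisp. Everything on the tray must stand upright, the cup and the jam jar (red lid) stay where they are, and the spare wafers stay in the chute.

Things in the scene. Friction and masses are not known exactly. Their poses are not given: they have to be found in the camera images.
- tray: Fixed serving tray, light wood floor with a dark raised rim, 200 (x) x 270 (y) mm outside. Origin: under its centre, on the table. The floor on which things stand is 10 mm above the origin, the rim is 8 mm wide and 16 mm high. Its x axis points away from the robot (behind), y to the left, z up; it stands turned by up to 0.2 rad.
- cup_mid (a point): Clear dessert cup of brown mousse standing loose on the tray, 71 mm across at the rim, 34 mm high, with a flat closed top; it tips or slides if knocked. Point: its centre, 17 mm above the tray's floor. Its axes are parallel to the tray's: x behind, y left. Two like cups stand at the back of the table, off the tray, and are no part of the job.
- jug_mid (a point): Small white porcelain cream jug without handle, loose, empty, open at the top: 47 mm across at the rim, 43 mm across the straight body from 12 to 40 mm height, 34 mm foot, 56 mm high; a small pouring lip stands out at the rim. Point: on its axis, half-way up (28 mm above its foot). z up; its yaw is of no matter.
- honey_mid (a point): Mini honey jar, amber with a white label band and a yellow lid, loose, 44 mm across, 54 mm high. Point: on its axis, half-way up (27 mm). z up.
- jam_mid (a point): Mini jam jar, dark red with a white label band and a red lid, the same size as the honey jar (44 x 54 mm). It is to stay where it is. Point: on its axis, half-way up (27 mm).
- spoon_mid (a point): Small steel dessert spoon lying flat on the table, 135 mm long; handle a round bar 8.4 mm thick, bowl 27 mm wide. Point: on the handle's axis near its balance point, 6 mm above what the spoon lies on; x points along the spoon from handle to bowl, z up. The round bar runs from 62 mm behind this point to 30 mm ahead of it.
- spoon_bowl (a point): Centre of that spoon's bowl, 48 mm ahead (+x) of the other spoon point.
- wafer_mid (a point): The bottom wafer of the dispenser: layered tan and brown wafer finger 80 x 26 x 9 mm, loose, 15 g. Its long axis is x, parallel to the dispenser's. It sticks out of the dispenser's mouth by 25 mm (this free end is at -x, 70 to 45 mm ahead of the dispenser's origin) and its sides are free there. Point: its centre, 4.5 mm above its underside.
- spare3_mid (a point): The top one of three spare wafers (80 x 26 x 9 mm) stacked in the chute on the bottom wafer. Point: its centre; at the start 51.5 mm above the dispenser's origin, 42.5 mm when the stack has dropped by one.
- dispenser: Fixed wafer dispenser, clear chute on a steel foot. Origin: on the table under the chute's centre; mouth towards -x (roughly the robot). Chute 90 x 36 mm outside, 84 x 30 inside, 69 mm high, floor at 20 mm; mouth 13 mm high, so only the bottom wafer passes, drawn level along -x, clear once its centre is at x = -86 mm. Before the front pane (x = -45 mm) is only a 12 mm wide tongue under the wafer.
Things that resemble listed ones, but are neither listed nor needed, are in the scene too. Leave any blue or green look-alike of the part that bears jug_mid alone.

How it is judged:
On the way, in this order (a step that is already met when the one before it is completed fails the run):
1. cream jug, honey jar and spoon lie in their places round the cup (y of jug_mid in the frame of cup_mid between 0.062 and 0.115 m and x of jug_mid in the frame of cup_mid between -0.022 and 0.022 m and z of jug_mid in the frame of cup_mid between 0.006 and 0.016 m and angle between each of jug_mid, honey_mid's own z axis and vertical below 0.12 rad and x of honey_mid in the frame of cup_mid between 0.06 and 0.11 m and y of honey_mid in the frame of cup_mid between -0.022 and 0.022 m and z of honey_mid in the frame of cup_mid between 0.005 and 0.015 m and y of spoon_mid in the frame of cup_mid between -0.11 and -0.045 m and x of spoon_mid in the frame of cup_mid between -0.03 and 0.03 m and z of spoon_mid in the frame of cup_mid between -0.018 and -0.005 m and angle between the x axis of spoon_mid and the x axis of cup_mid, either way round below 0.26 rad and x of spoon_bowl in the frame of cup_mid above 0.005 m and linear speed of each of jug, honey, spoon below 0.02 m/s), for 0.2 s.
2. then the bottom wafer lies across the cup's top and the spare wafers have dropped by one (horizontal distance between wafer_mid and cup_mid below 0.016 m and z of wafer_mid in the frame of cup_mid between 0.017 and 0.026 m and angle between wafer_mid's own z axis and vertical below 0.12 rad and z of spare3_mid in the frame of dispenser between 0.0395 and 0.0455 m and x of spare3_mid in the frame of dispenser between -0.008 and 0.008 m and y of spare3_mid in the frame of dispenser between -0.006 and 0.006 m), for 0.2 s.
At the end, for the whole second after the job is handed in: From the cup's centre: jug 62-115 mm left, within 22 of level; honey 60-110 behind, within 22 sideways; spoon 45-110 right, within 30 of level and 0.26 rad, bowl to back; upright on the tray; wafer flat on the cup within 16 mm of its axis; spares dropped by one, in the chute; all at rest (all of step 1 and all of step 2 and linear speed of each of wafer, cup below 0.02 m/s); the robot touches nothing.
It fails at once if the jam jar is moved by more than 20 mm or tipped (distance of jam_mid from where it was at the start of the episode above 0.02 m or angle between jam_mid's own z axis and vertical above 0.3 rad).
It fails at once if the cup is pushed by more than 15 mm or tipped (distance of cup_mid from where it was at the start of the episode above 0.015 m or angle between cup_mid's own z axis and vertical above 0.2 rad).
It also fails if it takes over 99 s, if anything falls off the work surface, if the arm or the gripper's body presses on something with over 40 N, if the wrist force passes 120 N, or if a joint passes its speed limit or range.

## Working session

There is one attempt and no reset: what is moved stays moved. The work goes in short steps, Python scripts to look and compute and a tool call to move; the robot and the scene stay as the last step left them, time stands still between calls to the robot, and variables do not carry over. Pictures are saved under pics/ and viewed, at most 14 in all, crops included, and the job is handed in when it is done.

Besides the shell and the picture viewer there is one more tool, called after ">>>" as a command line: name --argument value ..., lists and objects as JSON in quotes. apply_moves: Moves the arm, as the interface text tells. Its arguments: {"type":"object","properties":{"targets":{"type":"array","items":{"type":"array","items":{"type":"array","items":{"type":"number"}}}},"newtons":{"type":"number"}},"required":["targets"]}

```bash
ls; mkdir -p pics
cat > h.py <<'E'
import numpy as np,cv2
from plant import sense,capture,env,boxes_of
def pix2w(c,u,v,z):
    T=np.array(c["world_from_camera"]); d=np.array([(u-c["cx"])/c["fx"],-(v-c["cy"])/c["fy"],-1.])
    d=T[:3,:3]@d; o=T[:3,3]; return o+d*(z-o[2])/d[2]
def w2pix(c,p):
    T=np.array(c["world_from_camera"]); q=T[:3,:3].T@(np.array(p)-T[:3,3])
    return c["cx"]+c["fx"]*q[0]/-q[2], c["cy"]+c["fy"]*q[1]/q[2]
def save(c,n): cv2.imwrite("pics/"+n,c["image"][:,:,::-1])
E
python3 - <<'E'
from h import *
for n in("top","scene"):
    c=capture(n); save(c,n+"0.png"); print(n,{k:c[k] for k in c if k!="image" and k!="world_from_camera"}); print(np.round(c["world_from_camera"],3))
    for t in("tray","cup_mid","jug_mid","honey_mid","jam_mid","spoon_mid","spoon_bowl","wafer_mid","dispenser"):
        for b in boxes_of(n,t)[:5]:
            e=b["extent"]; print(t,round(b["conf"],2),np.round(e),np.round(pix2w(c,e[0],e[1],0.03),3))
print(sense())
E
cd pics; python3 -c "
import cv2
for n in('top0','scene0'): cv2.imwrite(n+'b.png',cv2.resize(cv2.imread(n+'.png'),(800,600),interpolation=cv2.INTER_CUBIC))"
```

```text
pics
top {'fx': 435.54536267112576, 'fy': 435.54536267112576, 'cx': 248.63823855537237, 'cy': 193.0153992268311}
[[-0.     0.982 -0.188  0.373]
 [-1.    -0.004 -0.02  -0.017]
 [-0.021  0.187  0.982  1.201]
 [ 0.     0.     0.     1.   ]]
tray 0.81 [265. 192.  98.  79.] [ 0.598 -0.038  0.03 ]
cup_mid 0.9 [263. 205.  30.  21.] [ 0.563 -0.031  0.03 ]
jug_mid 0.74 [356. 147.  18.  25.] [ 0.725 -0.292  0.03 ]
jug_mid 0.57 [390. 181.  22.  16.] [ 0.627 -0.38   0.03 ]
jug_mid 0.52 [354. 180.  19.  19.] [ 0.632 -0.281  0.03 ]
honey_mid 0.6 [144. 180.  21.  18.] [0.635 0.298 0.03 ]
jam_mid 0.54 [238. 257.  18.  16.] [0.423 0.036 0.03 ]
jam_mid 0.38 [355. 179.  22.  15.] [ 0.635 -0.285  0.03 ]
spoon_mid 0.72 [132. 241.  29.  39.] [0.466 0.321 0.03 ]
spoon_bowl 0.6 [133. 240.  28.  38.] [0.468 0.32  0.03 ]
wafer_mid 0.51 [375. 257.  11.  11.] [ 0.421 -0.327  0.03 ]
wafer_mid 0.15 [265. 192. 101.  80.] [ 0.598 -0.037  0.03 ]
dispenser 0.9 [367. 233.  32.  40.] [ 0.485 -0.31   0.03 ]
scene {'fx': 386.9537597328567, 'fy': 386.9537597328567, 'cx': 253.75723487328972, 'cy': 193.14085084924852}
[[-0.
[... 866 characters left out ...]

{'clock': 1.0, 'q': array([-1.38531564e+00,  2.90700180e-01, -1.53365387e-01,  1.12670761e+00,
        1.82451483e-06,  1.43150670e+00]), 'joint_vel': array([-0.00122468,  0.0001567 ,  0.00016618,  0.00056593, -0.00122588,
       -0.00028011]), 'joint_torque': array([-1.42876666e-03, -5.37026775e+01,  3.31649745e+01,  1.68749266e-03,
       -4.77038011e-04, -2.01742648e-05]), 'eef_pos': array([ 0.16753489, -0.49756638,  0.23131795]), 'ee_rot': array([9.86844476e-01, 1.61672444e-01, 1.17926638e-06, 1.15484771e-05]), 'ft_force': array([-0.91889752,  0.3469344 ,  0.30680533]), 'ft_torque': array([ 0.0438556 ,  0.01136439, -0.00041641]), 'grasp_force': 0.0, 'gripper_width': 0.08562699354743723}
```

View pics/top0b.png

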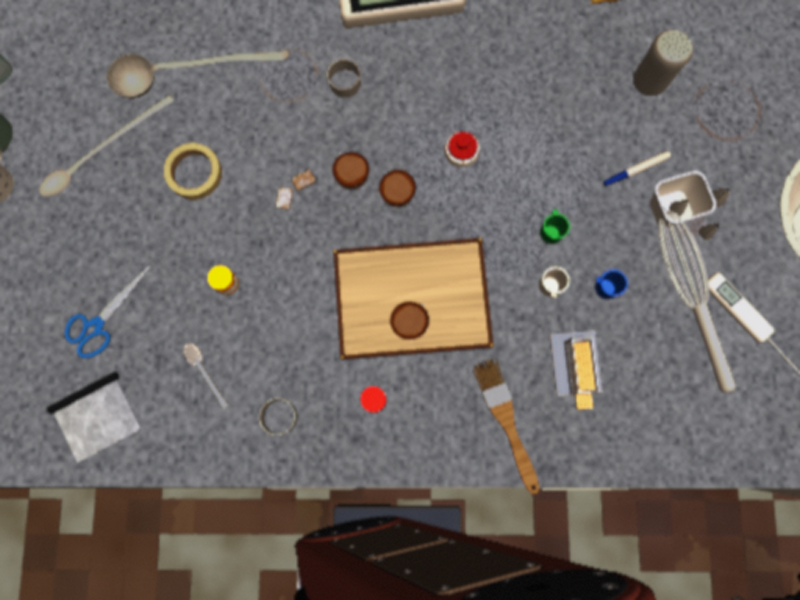

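View pics/scene0b.png

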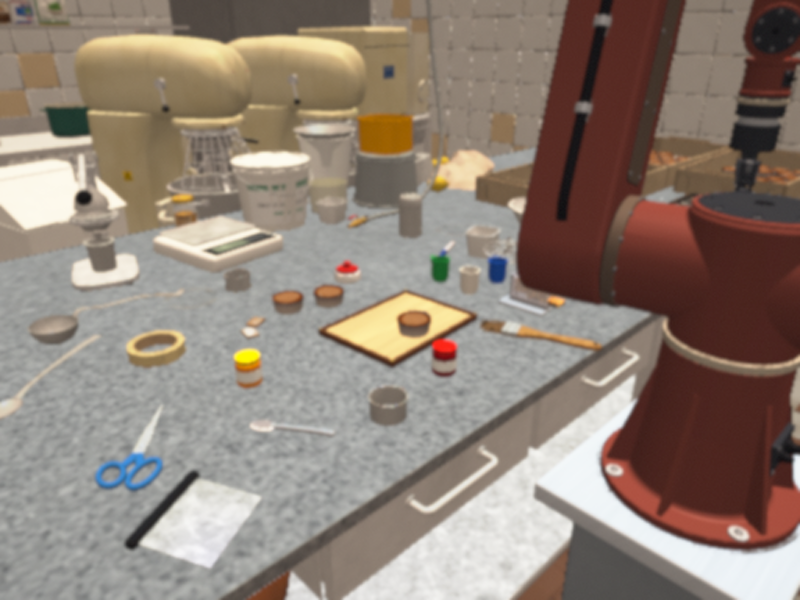

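The top view shows the tray with the cup at (410,320), the white jug at (555,281), honey at (220,278), the spoon with its bowl at (193,352) and handle end at (225,406), jam at (373,399), and the dispenser mouth at (584,400). The blue and green jugs stand beside the white one. I'll start towards the jug.

>>> apply_moves --targets '[[[4.1,-0.47,0,0,0,0,-1],[4.1,-0.47,0,0,0,0,-1],[4.1,-0.47,0,0,0,0,-1],[4.1,-0.47,0,0,0,0,-1],[4.1,-0.47,0,0,0,0,-1]]]'

```text
clock: 1.42
eef_pos: [0.3558, -0.4088, 0.2315]
ee_rot: [0.987, 0.161, 0.0, 0.0]
ft_force: [-0.1, -1.4, -0.5]
gripper_width: 0.0856
grasp_force: 0.0
```

>>> apply_moves --targets '[[[4.1,-0.47,0,0,0,0,-1],[4.1,-0.47,0,0,0,0,-1],[4.1,-0.47,0,0,0,0,-1],[4.1,-0.47,0,0,0,0,-1],[4.1,-0.47,0,0,0,0,-1]]]'

```text
clock: 1.83
eef_pos: [0.5429, -0.3209, 0.2313]
ee_rot: [0.987, 0.162, 0.0, 0.0]
ft_force: [0.4, -1.1, 0.2]
gripper_width: 0.0853
grasp_force: 0.0
```

>>> apply_moves --targets '[[[0,0,0,0,0,-0.125,-1],[0,0,0,0,0,-0.125,-1],[0,0,0,0,0,-0.125,-1],[0,0,0,0,0,-0.125,-1],[0,0,0,0,0,-0.125,-1]]]'

```text
clock: 2.25
eef_pos: [0.5412, -0.322, 0.2311]
ee_rot: [0.888, 0.46, -0.0, -0.0]
ft_force: [-0.0, -0.2, 0.5]
gripper_width: 0.0855
grasp_force: 0.0
```

>>> apply_moves --targets '[[[0,0,0,0,0,-0.125,-1],[0,0,0,0,0,-0.125,-1],[0,0,0,0,0,-0.125,-1],[0,0,0,0,0,-0.125,-1],[0,0,0,0,0,-0.125,-1]]]'

```text
clock: 2.67
eef_pos: [0.5411, -0.3221, 0.2312]
ee_rot: [0.703, 0.711, -0.0, -0.0]
ft_force: [-0.3, -0.6, -0.2]
gripper_width: 0.0856
grasp_force: 0.0
```

```bash
cat >> h.py <<'E'
def yaw(s):
    from scipy.spatial.transform import Rotation as R
    m=R.from_quat(s["ee_rot"]).as_matrix(); return np.arctan2(m[1,0],m[0,0]), m
def go(s,target,y=None):
    "tool-axis shift (cm) and turn about tool z towards a world target"
    a,m=yaw(s); d=m.T@(np.array(target)-s["eef_pos"])*100
    t=0 if y is None else -((y-a+np.pi/2)%np.pi-np.pi/2)
    return np.round(d,2), round(t,3)
E
python3 - <<'E'
from h import *
s=sense(); print(s["clock"],s["eef_pos"],yaw(s),s["q"][5])
c=capture("wrist"); save(c,"w1.png"); T=c["world_from_camera"]; print(np.round(T,3),c["fx"])
for t in("jug_mid","tray","cup_mid","dispenser"):
    for b in boxes_of("wrist",t)[:4]:
        e=b["extent"]; print(t,round(b["conf"],2),np.round(e),np.round(pix2w(c,e[0],e[1],0.03),3))
E
```

```text
2.6667 [ 0.54110091 -0.32212955  0.23118779] (np.float64(1.5810351730627523), array([[-1.02386673e-02,  9.99947572e-01, -1.51330631e-04],
       [ 9.99947574e-01,  1.02386874e-02,  1.32623295e-04],
       [ 1.34165769e-04, -1.49964812e-04, -9.99999980e-01]])) 0.9075531014452214
[[ 1.    -0.01  -0.003  0.54 ]
 [ 0.011  0.963  0.271 -0.253]
 [ 0.001 -0.271  0.963  0.373]
 [ 0.     0.     0.     1.   ]] 313.862882746253
jug_mid 0.79 [432. 142.  72.  46.] [ 0.734 -0.288  0.03 ]
jug_mid 0.78 [342. 138.  53.  47.] [ 0.636 -0.284  0.03 ]
jug_mid 0.77 [330. 225.  48.  50.] [ 0.63  -0.385  0.03 ]
tray 0.91 [333.  17. 200.  34.] [ 0.617 -0.167  0.03 ]
dispenser 0.6 [206. 165. 110.  73.] [ 0.488 -0.316  0.03 ]
dispenser 0.47 [148. 175.  18.  23.] [ 0.422 -0.327  0.03 ]
```

View pics/w1.png

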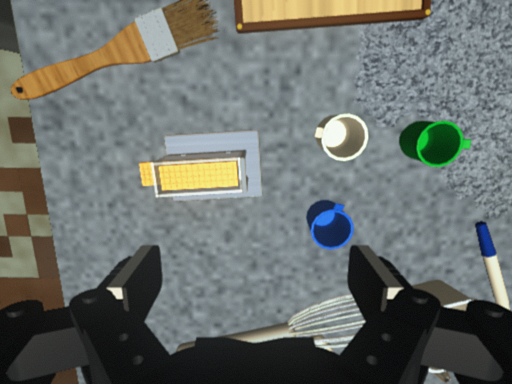

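The wrist view shows the white jug's rim at (344,137) with its lip to the left, green at (440,143), blue at (331,225), and the dispenser with the wafer end at (147,175). I'll turn 45° to keep the fingers off the lip.

Run:
```python
from h import *
c=capture("wrist"); s=sense()
g=cv2.cvtColor(c["image"],cv2.COLOR_RGB2GRAY)
p=pix2w(c,345,137,0.056); print(p)
print("chute top",[np.round(pix2w(c,u,v,0.069)[:2],3) for u,v in((154,164),(245,157),(245,190),(158,198))],"tongue end",pix2w(c,140,175,0.029))
a,m=yaw(s); m2=np.array([[np.cos(2.36),np.sin(2.36),0],[np.sin(2.36),-np.cos(2.36),0],[0,0,-1]])
print("after turn", m2.T@(np.array([p[0],p[1],.01])-s["eef_pos"])*100)
```

```text
[ 0.63177503 -0.28201366  0.056     ]
chute top [array([ 0.443, -0.307]), array([ 0.532, -0.3  ]), array([ 0.532, -0.333]), array([ 0.444, -0.342])] tongue end [ 0.41317713 -0.32657447  0.029     ]
after turn [-3.60651557  9.23638995 22.12452714]
```

>>> apply_moves --targets '[[[0,0,0,0,0,-0.112,-1],[0,0,0,0,0,-0.112,-1],[0,0,0,0,0,-0.112,-1],[0,0,0,0,0,-0.112,-1],[0,0,0,0,0,-0.112,-1]]]'

```text
clock: 3.38
eef_pos: [0.5411, -0.3222, 0.2313]
ee_rot: [0.481, 0.877, 0.0, -0.0]
ft_force: [0.2, -0.3, 0.5]
gripper_width: 0.0855
grasp_force: 0.0
```

>>> apply_moves --targets '[[[0,0,0,0,0,-0.11,-1],[0,0,0,0,0,-0.11,-1],[-1.2,3.08,0,0,0,0,-1],[-1.2,3.08,0,0,0,0,-1],[-1.2,3.08,0,0,0,0,-1]]]'

```text
clock: 3.8
eef_pos: [0.6328, -0.2822, 0.2317]
ee_rot: [0.385, 0.923, -0.0, 0.0]
ft_force: [0.5, -0.3, 0.5]
gripper_width: 0.0856
grasp_force: 0.0
```

>>> apply_moves --targets '[[[0,0,4,0,0,0,-1],[0,0,4,0,0,0,-1],[0,0,4,0,0,0,-1],[0,0,2,0,0,0,-1],[0,0,0,0,0,0,-1]]]'

```text
clock: 4.22
eef_pos: [0.6287, -0.2804, 0.0855]
ee_rot: [0.384, 0.923, 0.001, -0.005]
ft_force: [0.1, 0.2, -0.5]
gripper_width: 0.0856
grasp_force: 0.0
```

Run:
```python
from h import *
c=capture("wrist"); s=sense(); save(c,"w2.png")
print(s["eef_pos"],yaw(s)[0])
for b in boxes_of("wrist","jug_mid")[:4]:
        e=b["extent"]; print(round(b["conf"],2),np.round(e),np.round(pix2w(c,e[0],e[1],0.04),3))
print(go(s,[.6318,-.282,.01],2.36), w2pix(c,[.6318,-.282,.056]))
```

```text
[ 0.63034832 -0.28143508  0.08899593] 2.3530111636754167
0.88 [258. 226.  78.  82.] [ 0.634 -0.282  0.04 ]
0.62 [337. 309.  54.  80.] [ 0.715 -0.286  0.04 ]
0.6 [166. 310.  43.  89.] [ 0.632 -0.37   0.04 ]
(array([-0.18,  0.07,  7.9 ]), np.float64(-0.007)) (np.float64(255.66710089955393), np.float64(234.56424145111276))
```

View pics/w2.png

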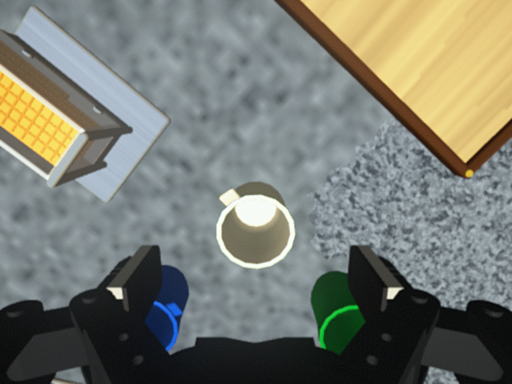

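>>> apply_moves --targets '[[[0.1,0.05,2.7,0,0,0,-1],[0,0,2.7,0,0,0,-1],[0,0,2.5,0,0,0,-1],[0,0,0,0,0,0,0.2],[0,0,0,0,0,0,0.2]]]' --newtons 25

```text
clock: 4.73
eef_pos: [0.6322, -0.2817, 0.0138]
ee_rot: [0.384, 0.923, -0.0, 0.0]
ft_force: [0.2, -0.3, 0.6]
gripper_width: 0.0638
grasp_force: 0.0
```

>>> apply_moves --targets '[[[0,0,0,0,0,0,1],[0,0,0,0,0,0,1],[0,0,0,0,0,0,1],[0,0,0,0,0,0,1],[0,0,0,0,0,0,1]]]'

```text
clock: 5.15
eef_pos: [0.6334, -0.2827, 0.0156]
ee_rot: [0.384, 0.924, -0.001, 0.002]
ft_force: [-2.0, -0.9, 9.4]
gripper_width: 0.0461
grasp_force: 24.6
```

>>> apply_moves --targets '[[[0,0,0,0,0,0,1],[0,0,0,0,0,0,1],[0,0,-2.0,0,0,0,1],[0,0,-4,0,0,0,1],[0,0,-4,0,0,0,1]]]'

```text
clock: 5.57
eef_pos: [0.6309, -0.2809, 0.1138]
ee_rot: [0.383, 0.924, 0.0, -0.001]
ft_force: [1.5, -1.6, -0.4]
gripper_width: 0.0464
grasp_force: 26.0
```

Run:
```python
from h import *
s=sense(); c=capture("wrist");save(c,"w3.png")
print(s["eef_pos"],yaw(s)[0],s["gripper_width"],s["grasp_force"])
c=capture("top")
hsv=cv2.cvtColor(c["image"],cv2.COLOR_RGB2HSV)
u0,v0=200,140; roi=cv2.resize(c["image"][140:245,200:330],None,fx=6,fy=5.7,interpolation=cv2.INTER_CUBIC)
cv2.imwrite("pics/t3.png",roi[:,:,::-1])
for t in("cup_mid","tray"):
    for b in boxes_of("top",t)[:4]:
        e=b["extent"]; print(t,round(b["conf"],2),np.round(e,1),np.round(pix2w(c,e[0],e[1],0.044 if t=="cup_mid" else .016),3))
```

```text
[ 0.6309424  -0.28092149  0.11375557] 2.354593525915549 0.046398280444243635 26.04089705217575
cup_mid 0.82 [263.6 206.8  29.1  21.9] [ 0.556 -0.034  0.044]
tray 0.6 [264.4 190.6 101.9  77.2] [ 0.606 -0.037  0.016]
```

View pics/t3.png

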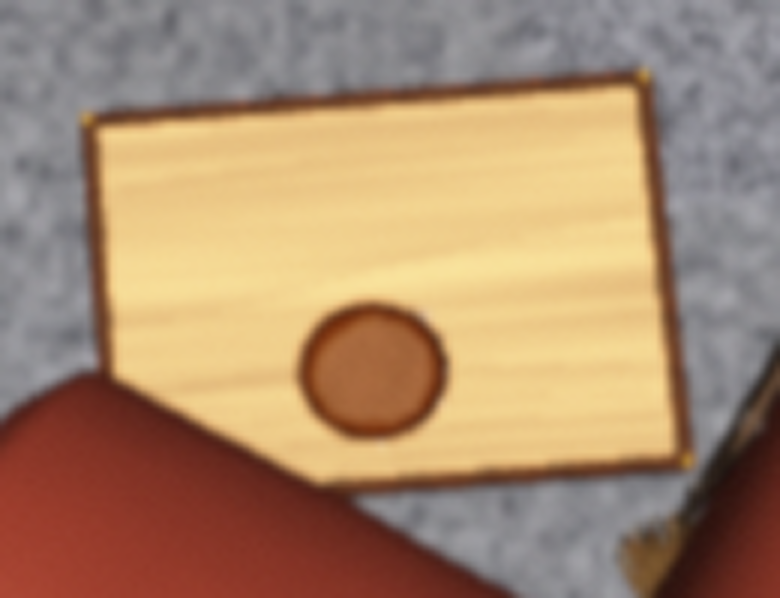

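Run:
```python
from h import *
c=capture("top"); s=sense()
cs=[pix2w(c,200+a/6,140+b/5.7,.016) for a,b in((88,119),(645,76),(686,461))]
print(np.round(cs,4)); d=cs[0]-cs[1]; psi=np.arctan2(-d[0],d[1]); e=cs[1]-cs[2]; print(psi,np.arctan2(e[1],e[0]),np.hypot(*d[:2]),np.hypot(*e[:2]))
cup=pix2w(c,262.2,205.1,.044); 
R=np.array([[np.cos(psi),-np.sin(psi)],[np.sin(psi),np.cos(psi)]])
print("cup",cup,"in tray",R.T@(cup-(cs[0]+cs[2])/2)[:2])
for n,o in(("jug",(0,.088)),("honey",(.084,0)),("spoon",(0,-.078))): print(n,cup[:2]+R@o)
j=cup[:2]+R@(0,.088)
print(go(s,[*j,.115]))
```

```text
[[ 0.6916  0.1027  0.016 ]
 [ 0.7119 -0.1585  0.016 ]
 [ 0.5209 -0.1721  0.016 ]]
0.07763278181666848 0.07146393581639113 0.2619221664479806 0.19149107275337154
cup [ 0.5604741  -0.02994995  0.044     ] in tray [-0.04524215  0.00831967]
jug [0.55364928 0.057785  ]
honey [ 0.6442211  -0.02343535]
spoon [ 0.56652338 -0.10771502]
(array([29.55, 18.41, -0.21]), 0)
```

View pics/w3.png

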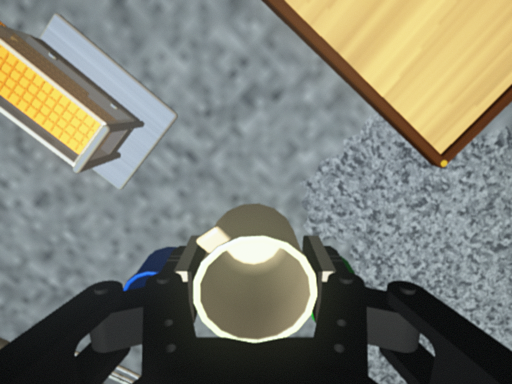

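The jug is held upright, gripped near its rim. I'll carry it to its place.

>>> apply_moves --targets '[[[3.28,2.05,0,0,0,0,1],[3.28,2.05,0,0,0,0,1],[3.28,2.05,0,0,0,0,1],[3.28,2.05,0,0,0,0,1],[3.28,2.05,0,0,0,0,1]]]'

```text
clock: 6.23
eef_pos: [0.5866, -0.091, 0.111]
ee_rot: [0.384, 0.924, -0.0, -0.001]
ft_force: [-0.3, 1.4, -0.2]
gripper_width: 0.0465
grasp_force: 26.1
```

>>> apply_moves --targets '[[[3.28,2.05,0,0,0,0,1],[3.28,2.05,0,0,0,0,1],[3.28,2.05,0,0,0,0,1],[3.28,2.05,0,0,0,0,1],[0,0,0,0,0,0,1]]]'

```text
clock: 6.65
eef_pos: [0.5504, 0.0639, 0.1111]
ee_rot: [0.381, 0.925, 0.0, -0.002]
ft_force: [-0.1, -0.6, -1.7]
gripper_width: 0.0461
grasp_force: 26.1
```

Run:
```python
from h import *
s=sense(); c=capture("wrist");save(c,"w4.png")
print(s["eef_pos"],yaw(s)[0],s["gripper_width"],go(s,[.5536,.0578,.028]))
for b in boxes_of("wrist","cup_mid")[:2]:
    e=b["extent"]; print(np.round(e),pix2w(c,e[0],e[1],.04))
```

```text
[0.55041137 0.06392928 0.11109494] 2.3599222429004802 0.046087361235772714 (array([-0.7 , -0.2 ,  8.31]), 0)
[176. 293.  68.  80.] [ 0.55743181 -0.02738088  0.04      ]
[242. 255. 331. 255.] [0.57051159 0.03167866 0.04      ]
```

View pics/w4.png

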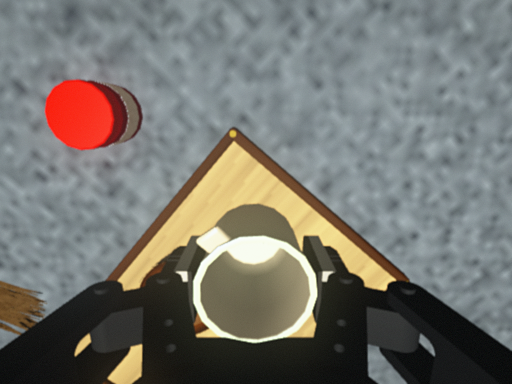

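>>> apply_moves --targets '[[[-0.4,-0.1,2.5,0,0,0,1],[-0.3,-0.1,2.5,0,0,0,1],[0,0,2.2,0,0,0,1],[0,0,0.7,0,0,0,1],[0,0,0,0,0,0,1]]]'

```text
clock: 7.17
eef_pos: [0.5555, 0.0506, 0.0311]
ee_rot: [0.384, 0.923, -0.001, -0.002]
ft_force: [0.0, 0.3, -0.6]
gripper_width: 0.0461
grasp_force: 26.1
```

>>> apply_moves --targets '[[[0,0,0.2,0,0,0,1],[0,0,0.2,0,0,0,1],[0,0,0,0,0,0,1]]]'

```text
clock: 7.42
eef_pos: [0.5581, 0.0514, 0.0301]
ee_rot: [0.383, 0.924, 0.0, 0.001]
ft_force: [-0.1, -0.1, -1.6]
gripper_width: 0.0466
grasp_force: 26.1
```

>>> apply_moves --targets '[[[0.2,0.2,0.2,0,0,0,1],[0.2,0,0.2,0,0,0,1],[0,0,0,0,0,0,1]]]'

```text
clock: 7.67
eef_pos: [0.5563, 0.0563, 0.0257]
ee_rot: [0.383, 0.924, 0.0, 0.0]
ft_force: [0.4, 0.6, 0.5]
gripper_width: 0.0464
grasp_force: 25.9
```

>>> apply_moves --targets '[[[0,0,0.1,0,0,0,1],[0,0,0,0,0,0,1]]]'

```text
clock: 7.83
eef_pos: [0.5566, 0.056, 0.0255]
ee_rot: [0.383, 0.924, 0.0, 0.001]
ft_force: [-2.9, 0.6, 10.2]
gripper_width: 0.0463
grasp_force: 25.9
```

Contact at 10 N. I'll release part-way and rise.

>>> apply_moves --targets '[[[0,0,-0.1,0,0,0,-0.4],[0,0,0,0,0,0,-0.4],[0,0,0,0,0,0,-0.4],[0,0,-1.5,0,0,0,-0.4],[0,0,-4,0,0,0,-0.4]]]'

```text
clock: 8.25
eef_pos: [0.552, 0.0559, 0.0764]
ee_rot: [0.383, 0.924, -0.002, -0.004]
ft_force: [-0.2, -1.0, 0.4]
gripper_width: 0.0597
grasp_force: 0.0
```

>>> apply_moves --targets '[[[0,0,-4,0,0,0,-1],[0,0,-4,0,0,0,-1],[0,0,-2,0,0,0,-1]]]'

```text
clock: 8.5
eef_pos: [0.5574, 0.0558, 0.1849]
ee_rot: [0.383, 0.924, 0.001, 0.002]
ft_force: [1.3, 0.9, -0.9]
gripper_width: 0.0856
grasp_force: 0.0
```

Run:
```python
from h import *
s=sense(); c=capture("wrist");save(c,"w5.png")
print(s["eef_pos"],yaw(s)[0],go(s,[.635,.297,.17]))
for t in("jug_mid","cup_mid"):
  for b in boxes_of("wrist",t)[:2]:
    e=b["extent"]; print(t,b["conf"],np.round(e),pix2w(c,e[0],e[1],.04))
c=capture("top")
b=boxes_of("top","honey_mid")[0]["extent"]; print("honey",b,pix2w(c,b[0],b[1],.04))
```

```text
[0.55744928 0.05583599 0.18488994] 2.354882252755628 (array([11.6 , 22.52,  1.52]), 0)
jug_mid 0.58 [252. 183.  49.  59.] [0.55728582 0.05442719 0.04      ]
cup_mid 0.97 [198. 244.  74.  68.] [ 0.5629924  -0.02803055  0.04      ]
honey [142.9, 179.6, 20.4, 16.8] [0.63325022 0.2967983  0.04      ]
```

View pics/w5.png

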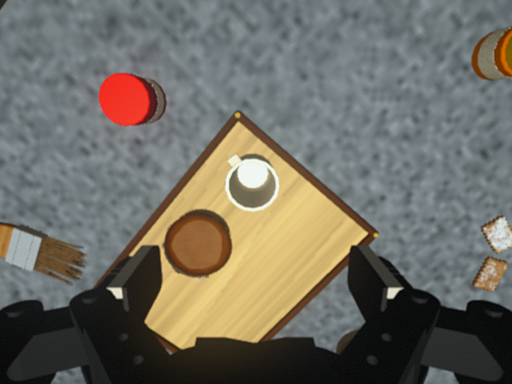

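The jug stands at (252,183), left of the cup at (198,244). Next is the honey jar.

>>> apply_moves --targets '[[[1.65,3.2,0,0,0,0,-1],[1.65,3.2,0,0,0,0,-1],[1.65,3.2,0,0,0,0,-1],[1.65,3.2,0,0,0,0,-1],[1.65,3.2,0,0,0,0,-1]]]'

```text
clock: 9.17
eef_pos: [0.6103, 0.2286, 0.1783]
ee_rot: [0.383, 0.924, -0.001, -0.001]
ft_force: [0.3, 0.3, 1.1]
gripper_width: 0.085
grasp_force: 0.0
```

>>> apply_moves --targets '[[[1.65,3.2,0,0,0,0,-1],[1.65,3.2,1,0,0,0,-1],[0,0,3,0,0,0,-1],[0,0,3,0,0,0,-1],[0,0,0,0,0,0,-1]]]'

```text
clock: 9.58
eef_pos: [0.6283, 0.2949, 0.1019]
ee_rot: [0.383, 0.924, -0.004, -0.005]
ft_force: [-2.6, -1.5, -1.7]
gripper_width: 0.0851
grasp_force: 0.0
```

```bash
cat >> h.py <<'E'
def look(cam,things,z,n=2):
    c=capture(cam); s=sense(); print("tcp",np.round(s["eef_pos"],4),"yaw",round(yaw(s)[0],3),"w",round(s["gripper_width"],4))
    for t in things:
        for b in boxes_of(cam,t)[:n]:
            e=b["extent"]; print(t,round(b["conf"],2),np.round(e),np.round(pix2w(c,e[0],e[1],z),4))
    return c,s
E
python3 - <<'E'
from h import *
c,s=look("wrist",["honey_mid","spoon_mid","spoon_bowl"],.03)
im=c["image"]; h=cv2.cvtColor(im,cv2.COLOR_RGB2HSV); m=cv2.inRange(h,(25,180,120),(33,255,255))
n,l,st,ce=cv2.connectedComponentsWithStats(m); k=st[1:,4].argmax()+1; print(st[k],ce[k]); p=pix2w(c,*ce[k],.054); print(p)
print(go(s,[p[0],p[1],.018]))
save(c,"w6.png")
E
```

```text
tcp [0.6295 0.2948 0.1053] yaw 2.355 w 0.0852
honey_mid 0.64 [272. 215.  70.  83.] [0.6412 0.2996 0.03  ]
spoon_mid 0.67 [142.  22. 169.  44.] [0.4941 0.3303 0.03  ]
spoon_bowl 0.86 [142.  25. 169.  46.] [0.4956 0.3291 0.03  ]
[ 239  193   66   61 3067] [271.64460385 223.16530812]
[0.6381705  0.30056698 0.054     ]
(array([-0.24,  1.09,  8.72]), 0)
```

View pics/w6.png

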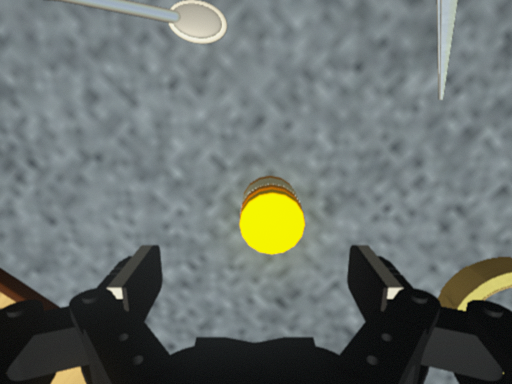

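>>> apply_moves --targets '[[[-0.2,1.0,2,0,0,0,-1],[0,0,3,0,0,0,-1],[0,0,3,0,0,0,-1],[0,0,0.7,0,0,0,-1],[0,0,0,0,0,0,-1]]]'

```text
clock: 10.2
eef_pos: [0.6406, 0.3007, 0.0226]
ee_rot: [0.384, 0.924, -0.001, -0.001]
ft_force: [-0.3, 0.4, 0.7]
gripper_width: 0.0859
grasp_force: 0.0
```

>>> apply_moves --targets '[[[0,0,0,0,0,0,1],[0,0,0,0,0,0,1],[0,0,0,0,0,0,1],[0,0,0,0,0,0,1],[0,0,0,0,0,0,1]]]'

```text
clock: 10.62
eef_pos: [0.6428, 0.3018, 0.0257]
ee_rot: [0.383, 0.924, 0.001, 0.001]
ft_force: [-1.2, -0.3, 8.2]
gripper_width: 0.0429
grasp_force: 24.6
```

>>> apply_moves --targets '[[[0,0,0,0,0,0,1],[0,0,0,0,0,0,1],[0,0,0,0,0,0,1]]]'

```text
clock: 10.87
eef_pos: [0.6427, 0.3018, 0.0257]
ee_rot: [0.383, 0.924, 0.001, 0.001]
ft_force: [-1.4, -0.0, 8.3]
gripper_width: 0.0428
grasp_force: 24.6
```

>>> apply_moves --targets '[[[0,0,-2.5,0,0,0,1],[0,0,-4,0,0,0,1],[0,0,-4,0,0,0,1],[0,0,0,0,0,0,1],[0,0,0,0,0,0,1]]]'

```text
clock: 11.28
eef_pos: [0.6437, 0.3023, 0.1325]
ee_rot: [0.383, 0.924, 0.002, 0.003]
ft_force: [0.6, -0.5, -1.4]
gripper_width: 0.0424
grasp_force: 26.0
```

Run:
```python
from h import *
s=sense(); print(s["eef_pos"],yaw(s)[0],s["gripper_width"],s["grasp_force"]); print(go(s,[.6442,-.0234,.13]))
```

```text
[0.64366801 0.30226605 0.13246155] 2.3549195436596024 0.04240795070785024 26.010218776355032
(array([-23.09, -22.96,   0.17]), 0)
```

>>> apply_moves --targets '[[[-2.56,-2.55,0,0,0,0,1],[-2.56,-2.55,0,0,0,0,1],[-2.56,-2.55,0,0,0,0,1],[-2.56,-2.55,0,0,0,0,1],[-2.56,-2.55,0,0,0,0,1]]]'

```text
clock: 11.7
eef_pos: [0.6405, 0.1192, 0.1273]
ee_rot: [0.383, 0.924, -0.0, -0.001]
ft_force: [0.2, -0.6, -0.4]
gripper_width: 0.0426
grasp_force: 26.0
```

>>> apply_moves --targets '[[[-2.56,-2.55,0,0,0,0,1],[-2.56,-2.55,0,0,0,0,1],[-2.56,-2.55,0,0,0,0,1],[-2.56,-2.55,0,0,0,0,1],[0,0,0,0,0,0,1]]]'

```text
clock: 12.12
eef_pos: [0.641, -0.03, 0.1274]
ee_rot: [0.386, 0.923, -0.001, -0.0]
ft_force: [0.3, -0.7, 0.1]
gripper_width: 0.0428
grasp_force: 26.0
```

>>> apply_moves --targets '[[[0,0,3,0,0,0,1],[0,0,3,0,0,0,1],[0,0,2,0,0,0,1],[0,0,0.6,0,0,0,1],[0,0,0,0,0,0,1]]]'

```text
clock: 12.53
eef_pos: [0.6397, -0.0233, 0.04]
ee_rot: [0.383, 0.924, -0.001, -0.002]
ft_force: [-0.8, 0.6, -0.9]
gripper_width: 0.0426
grasp_force: 26.0
```

Run:
```python
from h import *
s=sense(); print(s["eef_pos"],yaw(s)[0],s["ft_force"]); print(go(s,[.6442,-.0234,.036]))
```

```text
[ 0.63968612 -0.02332628  0.04003607] 2.354821443748774 [-0.76807819  0.60314159 -0.87319279]
(array([-0.33,  0.32,  0.4 ]), 0)
```

>>> apply_moves --targets '[[[-0.2,0.2,0.2,0,0,0,1],[0,0,0.2,0,0,0,1],[0,0,0.1,0,0,0,1],[0,0,0,0,0,0,1]]]'

```text
clock: 12.87
eef_pos: [0.6451, -0.0238, 0.0381]
ee_rot: [0.383, 0.924, 0.0, 0.001]
ft_force: [-0.5, 0.2, -1.2]
gripper_width: 0.0431
grasp_force: 26.0
```

>>> apply_moves --targets '[[[0,0,0.1,0,0,0,1],[0,0,0,0,0,0,1]]]'

```text
clock: 13.03
eef_pos: [0.6447, -0.0238, 0.0367]
ee_rot: [0.383, 0.924, 0.0, 0.0]
ft_force: [0.3, 0.4, -0.9]
gripper_width: 0.0428
grasp_force: 26.0
```

Lower slightly more, then release.

>>> apply_moves --targets '[[[0,0,0.15,0,0,0,1],[0,0,0,0,0,0,1]]]'

```text
clock: 13.2
eef_pos: [0.6448, -0.0238, 0.0357]
ee_rot: [0.383, 0.924, 0.0, 0.0]
ft_force: [-2.7, -0.3, 6.9]
gripper_width: 0.0428
grasp_force: 26.6
```

>>> apply_moves --targets '[[[0,0,0,0,0,0,-0.3],[0,0,0,0,0,0,-0.3],[0,0,0,0,0,0,-0.3],[0,0,-2,0,0,0,-0.3],[0,0,-4,0,0,0,-0.3]]]'

```text
clock: 13.62
eef_pos: [0.6409, -0.0233, 0.0907]
ee_rot: [0.383, 0.924, -0.001, -0.004]
ft_force: [1.0, 0.2, 0.3]
gripper_width: 0.0557
grasp_force: 0.0
```

>>> apply_moves --targets '[[[0,0,-4,0,0,0,-1],[0,0,-4,0,0,0,-1],[0,0,-1,0,0,0,-1],[0,0,0,0,0,0,-1]]]'

```text
clock: 13.95
eef_pos: [0.6468, -0.0241, 0.189]
ee_rot: [0.383, 0.924, 0.001, 0.003]
ft_force: [0.1, -0.4, -1.1]
gripper_width: 0.0851
grasp_force: 0.0
```

Run:
```python
from h import *
c,s=look("wrist",["honey_mid","cup_mid","jug_mid"],.04,2)
c,s=look("top",["spoon_mid","spoon_bowl","cup_mid"],.005,2)
cv2.imwrite("pics/sp.png",cv2.resize(c["image"][210:270,100:180],None,fx=8,fy=8,interpolation=cv2.INTER_CUBIC)[:,:,::-1])
```

```text
tcp [ 0.6455 -0.0239  0.1863] yaw 2.355 w 0.0854
honey_mid 0.89 [253. 180.  50.  58.] [ 0.6459 -0.0238  0.04  ]
cup_mid 0.6 [185. 121.  79.  79.] [ 0.564  -0.0285  0.04  ]
jug_mid 0.75 [243.  34.  59.  68.] [0.551  0.0599 0.04  ]
tcp [ 0.6435 -0.0237  0.1829] yaw 2.355 w 0.0853
spoon_mid 0.58 [130. 242.  31.  38.] [0.4662 0.3327 0.005 ]
spoon_bowl 0.7 [131. 239.  22.  35.] [0.4741 0.3309 0.005 ]
cup_mid 0.54 [305. 189.  23.  73.] [ 0.613  -0.1491  0.005 ]
cup_mid 0.43 [131. 242.  27.  40.] [0.4656 0.3304 0.005 ]
```

View pics/sp.png

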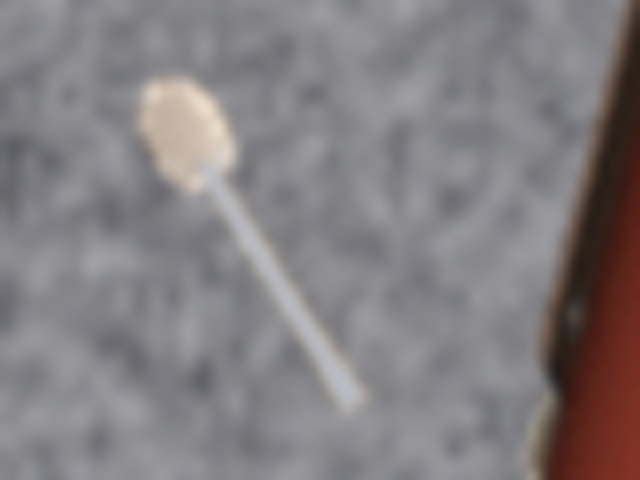

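Honey and jug are in place. In the crop the spoon's bowl centre is at (187,133) and the handle end at (350,400).

Run:
```python
from h import *
c=capture("top"); s=sense()
b=pix2w(c,123.4,226.6,.006);e=pix2w(c,143.75,260,.006);d=b-e;y=np.arctan2(d[1],d[0]);m=b-48e-3*d/np.hypot(*d[:2]);print(b,e,np.hypot(*d[:2]),y,m)
print(go(s,[m[0],m[1],.2],y))
```

```text
[0.50782193 0.35426318 0.006     ] [0.41625936 0.29350255 0.006     ] 0.10988884608122022 0.5858743349871017 [0.46782694 0.32772263 0.006     ]
(array([37.33, 12.34, -1.58]), np.float64(-1.373))
```

>>> apply_moves --targets '[[[3.73,1.23,0,0,0,0,-1],[3.73,1.23,0,0,0,0,-1],[3.73,1.23,0,0,0,0,-1],[3.73,1.23,0,0,0,0,-1],[3.73,1.23,0,0,0,0,-1]]]'

```text
clock: 14.82
eef_pos: [0.5552, 0.153, 0.1845]
ee_rot: [0.384, 0.924, -0.0, -0.0]
ft_force: [0.7, 0.4, 0.1]
gripper_width: 0.0858
grasp_force: 0.0
```

>>> apply_moves --targets '[[[3.73,1.23,0,0,0,0,-1],[3.73,1.23,0,0,0,0,-1],[3.73,1.23,0,0,0,0,-1],[3.73,1.23,0,0,0,0,-1],[3.73,1.23,0,0,0,0,-1]]]'

```text
clock: 15.23
eef_pos: [0.467, 0.3287, 0.1846]
ee_rot: [0.383, 0.924, -0.0, -0.0]
ft_force: [1.3, 0.8, 0.5]
gripper_width: 0.0855
grasp_force: 0.0
```

>>> apply_moves --targets '[[[0,0,0,0,0,-0.125,-1],[0,0,0,0,0,-0.125,-1],[0,0,0,0,0,-0.125,-1],[0,0,0,0,0,-0.125,-1],[0,0,0,0,0,-0.125,-1]]]'

```text
clock: 15.65
eef_pos: [0.4679, 0.3273, 0.1845]
ee_rot: [0.078, 0.997, -0.0, -0.0]
ft_force: [0.6, 0.7, -0.3]
gripper_width: 0.0853
grasp_force: 0.0
```

>>> apply_moves --targets '[[[0,0,0,0,0,-0.125,-1],[0,0,0,0,0,-0.125,-1],[0,0,0,0,0,-0.125,-1],[0,0,0,0,0,-0.125,-1],[0,0,0,0,0,-0.125,-1]]]'

```text
clock: 16.07
eef_pos: [0.468, 0.3271, 0.1845]
ee_rot: [-0.233, 0.973, -0.0, -0.0]
ft_force: [1.1, -0.8, 0.3]
gripper_width: 0.0854
grasp_force: 0.0
```

>>> apply_moves --targets '[[[0,0,2,0,0,-0.12,-1],[0,0,3,0,0,0,-1],[0,0,3,0,0,0,-0.6],[0,0,0,0,0,0,-0.6],[0,0,0,0,0,0,-0.6]]]'

```text
clock: 16.48
eef_pos: [0.467, 0.3266, 0.1039]
ee_rot: [-0.287, 0.958, -0.0, -0.002]
ft_force: [-0.3, 0.3, 0.4]
gripper_width: 0.0677
grasp_force: 0.0
```

Run:
```python
from h import *
c,s=look("wrist",["spoon_mid","spoon_bowl"],.005); save(c,"w7.png"); print(s["q"],w2pix(c,[.4678,.3277,.006]))
```

```text
tcp [0.4683 0.3272 0.1054] yaw -2.558 w 0.068
spoon_mid 0.87 [254. 195.  34. 157.] [0.4665 0.3264 0.005 ]
spoon_bowl 0.93 [253. 199.  31. 164.] [0.4691 0.3273 0.005 ]
[ 4.81962359e-01  4.75157947e-01 -2.24230285e-01  8.71825313e-01
  1.42323399e-05 -1.01143858e-01] (np.float64(254.4941944816569), np.float64(197.9667015495354))
```

View pics/w7.png

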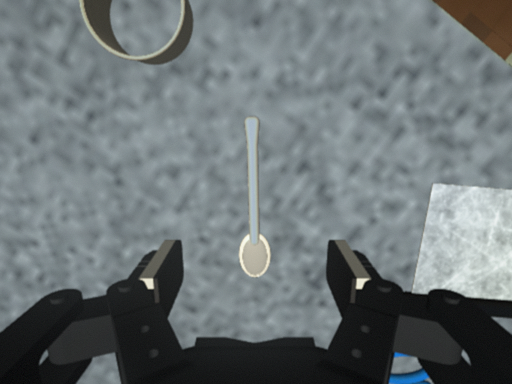

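The spoon lies along the column at 253, handle end at row 118 and bowl at 255, so it is centred and aligned. I'll descend and grip.

>>> apply_moves --targets '[[[0,-0.1,3,0,0,0,0],[0,0,3,0,0,0,0],[0,0,3,0,0,0,0],[0,0,1.2,0,0,0,0],[0,0,0,0,0,0,0]]]'

```text
clock: 17.05
eef_pos: [0.4678, 0.3259, 0.0015]
ee_rot: [-0.287, 0.958, -0.0, -0.001]
ft_force: [-0.4, -0.4, -0.6]
gripper_width: 0.0428
grasp_force: 0.0
```

>>> apply_moves --targets '[[[0,0,0,0,0,0,1],[0,0,0,0,0,0,1],[0,0,0,0,0,0,1],[0,0,0,0,0,0,1],[0,0,0,0,0,0,1]]]' --newtons 30

```text
clock: 17.47
eef_pos: [0.4702, 0.3272, 0.0048]
ee_rot: [-0.288, 0.958, 0.0, 0.002]
ft_force: [-0.4, -0.8, 6.8]
gripper_width: 0.0065
grasp_force: 29.5
```

>>> apply_moves --targets '[[[0,0,0,0,0,0,1],[0,0,0,0,0,0,1],[0,0,0,0,0,0,1],[0,0,0,0,0,0,1],[0,0,0,0,0,0,1]]]'

```text
clock: 17.88
eef_pos: [0.4702, 0.3272, 0.0048]
ee_rot: [-0.288, 0.958, 0.0, 0.002]
ft_force: [-1.8, -0.4, 7.0]
gripper_width: 0.0064
grasp_force: 29.5
```

>>> apply_moves --targets '[[[0,0,-2,0,0,0,1],[0,0,-3,0,0,0,1],[0,0,-4,0,0,0,1],[0,0,-3.5,0,0,0,1],[0,0,0,0,0,0,1]]]'

```text
clock: 18.3
eef_pos: [0.4727, 0.3285, 0.136]
ee_rot: [-0.288, 0.958, 0.001, 0.006]
ft_force: [1.4, 1.1, 0.2]
gripper_width: 0.0065
grasp_force: 29.7
```

Run:
```python
from h import *
c,s=look("wrist",["spoon_mid","spoon_bowl"],.12); save(c,"w8.png"); print(go(s,[.5665,-.1077,.13],.075))
```

```text
tcp [0.4716 0.3279 0.1329] yaw -2.558 w 0.0066
spoon_mid 0.85 [255. 229.  33. 225.] [0.4685 0.3265 0.12  ]
spoon_bowl 0.62 [254. 232.  32. 231.] [0.47  0.327 0.12 ]
(array([ 16.08, -41.59,   0.19]), np.float64(0.508))
```

View pics/w8.png

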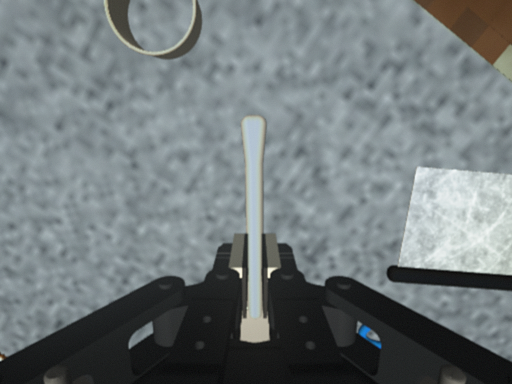

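>>> apply_moves --targets '[[[0,0,0,0,0,0.102,1],[0,0,0,0,0,0.102,1],[0,0,0,0,0,0.102,1],[0,0,0,0,0,0.102,1],[0,0,0,0,0,0.102,1]]]'

```text
clock: 18.87
eef_pos: [0.4678, 0.3258, 0.1264]
ee_rot: [-0.034, 0.999, -0.001, -0.001]
ft_force: [-0.2, -0.1, -1.0]
gripper_width: 0.0066
grasp_force: 29.7
```

>>> apply_moves --targets '[[[-0.56,-4,0,0,0,0,1],[-0.56,-4,0,0,0,0,1],[-0.56,-4,0,0,0,0,1],[-0.56,-4,0,0,0,0,1],[-0.56,-4,0,0,0,0,1]]]'

```text
clock: 19.28
eef_pos: [0.5103, 0.1271, 0.1266]
ee_rot: [-0.037, 0.999, -0.0, -0.001]
ft_force: [0.5, 0.1, 0.0]
gripper_width: 0.0065
grasp_force: 29.7
```

>>> apply_moves --targets '[[[-0.56,-4,0,0,0,0,1],[-0.56,-4,0,0,0,0,1],[-0.56,-4,0,0,0,0,1],[-0.56,-4,0,0,0,0,1],[-0.56,-4,0,0,0,0,1]]]'

```text
clock: 19.7
eef_pos: [0.5529, -0.0703, 0.1266]
ee_rot: [-0.037, 0.999, 0.0, -0.001]
ft_force: [1.4, 0.1, -0.1]
gripper_width: 0.0063
grasp_force: 29.7
```

>>> apply_moves --targets '[[[-0.56,-4,0,0,0,0,1],[0,0,0,0,0,0,1],[0,0,0,0,0,0,1]]]'

```text
clock: 19.95
eef_pos: [0.5616, -0.1098, 0.1263]
ee_rot: [-0.035, 0.999, 0.0, -0.001]
ft_force: [-0.4, -0.1, -0.7]
gripper_width: 0.0066
grasp_force: 29.7
```

Run:
```python
from h import *
c,s=look("wrist",["spoon_mid","cup_mid","tray"],.044); save(c,"w9.png"); print(go(s,[.5665,-.1077,.0155],.075))
```

```text
tcp [ 0.5613 -0.1083  0.1265] yaw -3.07 w 0.0064
cup_mid 0.6 [358. 207.  89.  81.] [ 0.5598 -0.0317  0.044 ]
cup_mid 0.4 [341. 238. 337. 210.] [ 0.5858 -0.0405  0.044 ]
(array([-5.50e-01,  1.00e-02,  1.11e+01]), np.float64(-0.004))
```

View pics/w9.png

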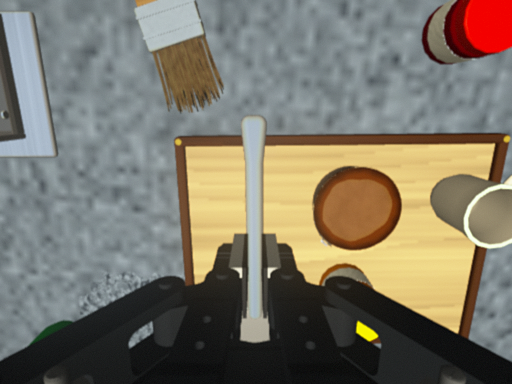

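Run:
```python
from h import *
c=capture("wrist"); s=sense(); a,m=yaw(s)
f=lambda u,v,z: np.round((m.T@(pix2w(c,u,v,z)-s["eef_pos"]))*1000,1)
for z in(.126,.13,.134): print("handle end",f(254,117,z))
cup=f(358,207,.044); l=f(179,141,.016); r=f(507,139,.016); print("cup",cup,"pins",l,r)
```

```text
handle end [64.5  0.3  1.5]
handle end [64.6  0.3 -2.5]
handle end [64.8  0.3 -6.5]
cup [-3.9 78.7 83.5] pins [ 42.5 -59.8 111.5] [ 44.1 202.5 111.6]
```

>>> apply_moves --targets '[[[-1.6,0,0,0,0,0,1],[-1.5,0,2,0,0,0,1],[0,0,3,0,0,0,1],[0,0,3,0,0,0,1],[0,0,2,0,0,0,1]]]'

```text
clock: 20.62
eef_pos: [0.5922, -0.1039, 0.0254]
ee_rot: [-0.038, 0.999, 0.0, -0.001]
ft_force: [-0.4, 1.1, -0.6]
gripper_width: 0.0066
grasp_force: 29.7
```

>>> apply_moves --targets '[[[0,0,0.4,0,0,0,1],[0,0,0.2,0,0,0,1],[0,0,0.2,0,0,0,1],[0,0,0,0,0,0,1]]]'

```text
clock: 20.95
eef_pos: [0.5942, -0.1056, 0.0211]
ee_rot: [-0.037, 0.999, -0.0, 0.001]
ft_force: [-0.8, -0.5, -1.2]
gripper_width: 0.0065
grasp_force: 29.7
```

Run:
```python
from h import *
s=sense(); a,m=yaw(s)
print(s["eef_pos"],a,s["ft_force"], m[:2,:2].T@(s["eef_pos"][:2]-np.array([.5605,-.030])))
```

```text
[ 0.59420828 -0.10560908  0.02105028] -3.0678545735733915 [-0.79177618 -0.53209396 -1.19994012] [-0.02804642 -0.07788689]
```

>>> apply_moves --targets '[[[0.15,0,0.2,0,0,0,1],[0,0,0.2,0,0,0,1],[0,0,0.1,0,0,0,1],[0,0,0.05,0,0,0,1],[0,0,0,0,0,0,1]]]'

```text
clock: 21.37
eef_pos: [0.5919, -0.1059, 0.0149]
ee_rot: [-0.037, 0.999, -0.0, 0.0]
ft_force: [-1.0, 1.2, 4.0]
gripper_width: 0.0068
grasp_force: 30.2
```

>>> apply_moves --targets '[[[0,0,0.1,0,0,0,1],[0,0,0,0,0,0,1]]]'

```text
clock: 21.53
eef_pos: [0.592, -0.1059, 0.0148]
ee_rot: [-0.037, 0.999, -0.0, 0.0]
ft_force: [-3.9, 1.0, 14.4]
gripper_width: 0.0067
grasp_force: 31.2
```

>>> apply_moves --targets '[[[0,0,-0.15,0,0,0,0.4],[0,0,0,0,0,0,0.4],[0,0,0,0,0,0,0.4],[0,0,-2,0,0,0,0.4],[0,0,-4,0,0,0,0.4]]]'

```text
clock: 21.95
eef_pos: [0.5883, -0.1048, 0.0711]
ee_rot: [-0.036, 0.999, 0.001, -0.004]
ft_force: [0.8, -0.4, 0.6]
gripper_width: 0.0258
grasp_force: 0.0
```

>>> apply_moves --targets '[[[0,0,-4,0,0,0,-0.2],[0,0,-4,0,0,0,-0.2],[0,0,-3,0,0,0,-0.2],[0,0,0,0,0,0,-0.2]]]'

```text
clock: 22.28
eef_pos: [0.5951, -0.1067, 0.1915]
ee_rot: [-0.037, 0.999, -0.002, 0.005]
ft_force: [1.6, 0.0, -0.1]
gripper_width: 0.0514
grasp_force: 0.0
```

Run:
```python
from h import *
c,s=look("wrist",["spoon_mid","spoon_bowl","cup_mid","honey_mid","jug_mid"],.044); save(c,"w10.png"); print(s["q"])
print(go(s,[.40,-.326,.19],.06))
```

```text
tcp [ 0.5939 -0.1065  0.1884] yaw -3.068 w 0.0512
spoon_mid 0.75 [255. 170.  26. 128.] [ 0.5848 -0.1068  0.044 ]
spoon_mid 0.22 [441. 150.  76.  60.] [0.5538 0.0618 0.044 ]
spoon_bowl 0.55 [256. 172.  24. 128.] [ 0.5864 -0.1058  0.044 ]
cup_mid 0.64 [338. 151.  72.  68.] [ 0.5614 -0.0321  0.044 ]
honey_mid 0.91 [337. 231.  54.  56.] [ 0.6408 -0.0213  0.044 ]
jug_mid 0.74 [439. 149.  77.  59.] [0.5526 0.0603 0.044 ]
jug_mid 0.7 [ 78. 281.  63.  50.] [ 0.7167 -0.283   0.044 ]
[-2.98483719e-01  4.59149662e-01 -1.58818894e-02  1.08927209e+00
  3.86679146e-05 -3.71655348e-01]
(array([ 20.95, -20.48,  -0.24]), np.float64(0.013))
```

View pics/w10.png

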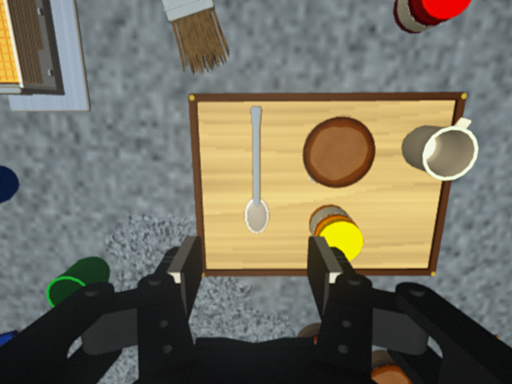

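Spoon, honey, jug and cup all stand properly (spoon mid near (256,172), cup (338,151)). On to the dispenser.

>>> apply_moves --targets '[[[2.62,-2.56,0,0,0,0,-0.2],[2.62,-2.56,0,0,0,0,-0.2],[2.62,-2.56,0,0,0,0,-0.2],[2.62,-2.56,0,0,0,0,-0.2],[2.62,-2.56,0,0,0,0,-0.2]]]'

```text
clock: 23.0
eef_pos: [0.4687, -0.2436, 0.1837]
ee_rot: [-0.037, 0.999, 0.001, -0.001]
ft_force: [0.6, -0.9, 0.0]
gripper_width: 0.0514
grasp_force: 0.0
```

>>> apply_moves --targets '[[[2.62,-2.56,0,0,0,0,-0.2],[2.62,-2.56,0,0,0,0,-0.2],[2.62,-2.56,2,0,0,0,-0.2],[0,0,3,0,0,0,-0.2],[0,0,0,0,0,0,-0.2]]]'

```text
clock: 23.42
eef_pos: [0.3941, -0.3241, 0.13]
ee_rot: [-0.035, 0.999, 0.003, -0.003]
ft_force: [-0.4, 1.4, -0.4]
gripper_width: 0.0513
grasp_force: 0.0
```

Run:
```python
from h import *
c,s=look("wrist",["wafer_mid","dispenser"],.025); save(c,"w11.png")
```

```text
tcp [ 0.3955 -0.3238  0.1322] yaw -3.07 w 0.051
wafer_mid 0.79 [249. 232.  37.  33.] [ 0.427  -0.3253  0.025 ]
dispenser 0.65 [250. 287.  86. 104.] [ 0.4798 -0.3211  0.025 ]
```

View pics/w11.png

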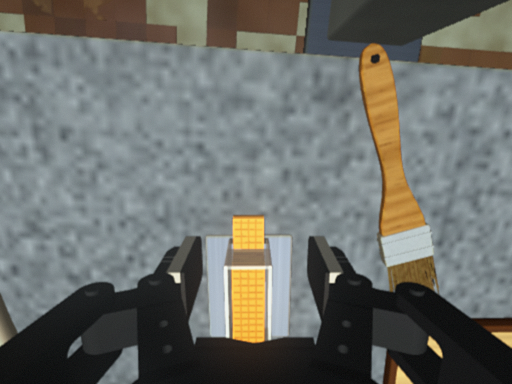

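Run:
```python
from h import *
c=capture("wrist"); s=sense(); a,m=yaw(s); im=c["image"].astype(int)
msk=((im[:,:,0]-im[:,:,2]>110)&(im[:,:,0]>170)).astype(np.uint8)
for r in(220,230,240,275,290,305,320,335):
    x=np.where(msk[r,200:300])[0]+200; print(r,x.min(),x.max(),(x.min()+x.max())/2)
    z=.029 if r<260 else .056
    print("   tool mm",np.round((m.T@(pix2w(c,(x.min()+x.max())/2,r,z)-s["eef_pos"]))*1000,1))
print("rows",np.where(msk[:,249])[0][[0,-1]])
for r in(214.5,):print("front",np.round((m.T@(pix2w(c,248.5,r,.029)-s["eef_pos"]))*1000,1))
```

```text
220 235 264 249.5
   tool mm [-22.3  -3.1 106.7]
230 235 264 249.5
   tool mm [-31.4  -3.2 106.7]
240 235 264 249.5
   tool mm [-40.6  -3.2 106.7]
275 233 265 249.0
   tool mm [-58.5  -3.3  79.7]
290 233 265 249.0
   tool mm [-72.   -3.4  79.7]
305 234 264 249.0
   tool mm [-85.8  -3.4  79.7]
320 234 264 249.0
   tool mm [-100.1   -3.5   79.7]
335 234 264 249.0
   tool mm [-114.8   -3.6   79.7]
rows [209 341]
front [-17.5  -3.9 106.7]
```

The wafer's free end is at cols 235–264 with its front edge near row 215. It is aligned with the tool, offset 3.3 mm in y. I'll descend onto it.

>>> apply_moves --targets '[[[-1.3,-0.35,2,0,0,0,-0.2],[-1.3,0,3,0,0,0,-0.2],[0,0,3,0,0,0,-0.2],[0,0,2,0,0,0,-0.2],[0,0,0,0,0,0,-0.2]]]'

```text
clock: 24.03
eef_pos: [0.4235, -0.3245, 0.0324]
ee_rot: [-0.038, 0.999, 0.002, -0.001]
ft_force: [-0.8, 1.5, -0.4]
gripper_width: 0.0515
grasp_force: 0.0
```

>>> apply_moves --targets '[[[0,0,0.5,0,0,0,-0.2],[0,0,0,0,0,0,-0.2],[0,0,0,0,0,0,-0.2]]]'

```text
clock: 24.28
eef_pos: [0.425, -0.3275, 0.0314]
ee_rot: [-0.037, 0.999, -0.001, 0.001]
ft_force: [-0.1, -0.7, 0.5]
gripper_width: 0.0514
grasp_force: 0.0
```

Run:
```python
from h import *
c,s=look("wrist",["wafer_mid","dispenser"],.025); save(c,"w12.png"); a,m=yaw(s)
im=c["image"].astype(int); msk=((im[:,:,0]-im[:,:,2]>110)&(im[:,:,0]>170))
for r in(280,300,310,320,330): print(r,np.where(msk[r])[0][[0,-1]] if msk[r].any() else 0)
```

```text
tcp [ 0.4249 -0.3277  0.0315] yaw -3.068 w 0.0513
wafer_mid 0.83 [257. 250.  58.  56.] [ 0.4274 -0.3253  0.025 ]
280 0
300 0
310 0
320 0
330 [228 285]
```

View pics/w12.png

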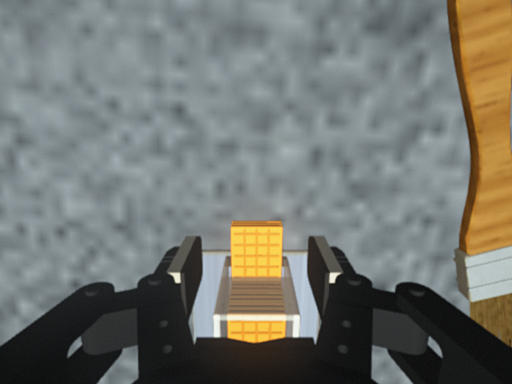

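Run:
```python
from h import *
c=capture("wrist"); s=sense(); a,m=yaw(s)
for u,v,z in((257,225,.029),(257,278,.029),(257,317,.069)): print(np.round((m.T@(pix2w(c,u,v,z)-s["eef_pos"]))*1000,1))
print(s["eef_pos"])
```

```text
[12.6  1.7  1.9]
[-16.6   1.7   1.9]
[-10.    1.4 -38.1]
[ 0.42445983 -0.32746694  0.0308907 ]
```

>>> apply_moves --targets '[[[0.35,0.1,0.4,0,0,0,-0.2],[0,0,0.5,0,0,0,-0.2],[0,0,0.4,0,0,0,-0.2],[0,0,0,0,0,0,-0.2],[0,0,0,0,0,0,-0.2]]]' --newtons 20

```text
clock: 24.9
eef_pos: [0.4201, -0.3259, 0.0164]
ee_rot: [-0.037, 0.999, 0.0, -0.0]
ft_force: [-0.0, -0.4, 0.5]
gripper_width: 0.0514
grasp_force: 0.0
```

>>> apply_moves --targets '[[[0,0,0,0,0,0,1],[0,0,0,0,0,0,1],[0,0,0,0,0,0,1],[0,0,0,0,0,0,1],[0,0,0,0,0,0,1]]]'

```text
clock: 25.32
eef_pos: [0.4205, -0.3263, 0.017]
ee_rot: [-0.037, 0.999, -0.0, 0.0]
ft_force: [-0.1, -0.1, 1.6]
gripper_width: 0.0255
grasp_force: 21.5
```

>>> apply_moves --targets '[[[0,0,0,0,0,0,1],[0,0,0,0,0,0,1],[0,0,0,0,0,0,1]]]'

```text
clock: 25.57
eef_pos: [0.4205, -0.3263, 0.017]
ee_rot: [-0.037, 0.999, -0.0, 0.0]
ft_force: [0.1, 1.0, 3.7]
gripper_width: 0.0253
grasp_force: 21.7
```

>>> apply_moves --targets '[[[0.5,0,-0.03,0,0,0,1],[1,0,0,0,0,0,1],[1,0,0,0,0,0,1],[1,0,0,0,0,0,1],[1,0,0,0,0,0,1]]]'

```text
clock: 25.98
eef_pos: [0.374, -0.3293, 0.017]
ee_rot: [-0.036, 0.999, 0.0, -0.0]
ft_force: [-0.4, -1.1, -0.4]
gripper_width: 0.0252
grasp_force: 21.4
```

>>> apply_moves --targets '[[[1,0,0,0,0,0,1],[1,0,0,0,0,0,1],[1,0,0,0,0,0,1],[0.5,0,0,0,0,0,1],[0,0,0,0,0,0,1]]]'

```text
clock: 26.4
eef_pos: [0.3393, -0.332, 0.0171]
ee_rot: [-0.036, 0.999, 0.0, -0.0]
ft_force: [-0.6, -0.5, -0.3]
gripper_width: 0.0248
grasp_force: 21.4
```

Run:
```python
from h import *
c,s=look("wrist",["wafer_mid","dispenser"],.025); print(s["ft_force"],s["grasp_force"]);cv2.imwrite("pics/w13.png",c["image"][150:,:,::-1])
c=capture("top"); cv2.imwrite("pics/t13.png",cv2.resize(c["image"][200:290,310:430],None,fx=6,fy=6,interpolation=cv2.INTER_CUBIC)[:,:,::-1])
```

```text
tcp [ 0.3401 -0.3322  0.0172] yaw -3.069 w 0.0252
wafer_mid 0.82 [255. 293.  59. 101.] [ 0.3581 -0.3298  0.025 ]
[-0.41275744 -0.1180425  -0.80024721] 21.352555453777313
```

View pics/w13.png

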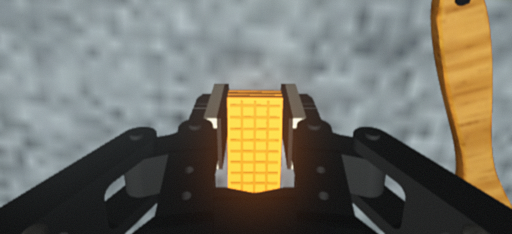

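The wafer is drawn clear. I've passed the picture-viewing limit, so from here I'll use numbers only. Next I lift and carry.

>>> apply_moves --targets '[[[0,0,-1,0,0,0,1],[0,0,-2.5,0,0,0,1],[0,0,-3,0,0,0,1],[0,0,-3,0,0,0,1],[0,0,0,0,0,0,1]]]'

```text
clock: 27.02
eef_pos: [0.343, -0.3344, 0.117]
ee_rot: [-0.037, 0.999, -0.003, 0.002]
ft_force: [1.4, -2.3, 0.1]
gripper_width: 0.0256
grasp_force: 21.3
```

Run:
```python
from h import *
c,s=look("wrist",["wafer_mid","dispenser"],.025); a,m=yaw(s); im=c["image"].astype(int); msk=((im[:,:,0]-im[:,:,2]>110)&(im[:,:,0]>170))
for col in(245,255,265): print(col,np.where(msk[150:,col])[0][:1]+150, [int(x) for x in im[236:256:2,col,0]])
for v in(245,247,249): print(v,np.round((m.T@(pix2w(c,255,v,s["eef_pos"][2]+.0118)-s["eef_pos"]))*1000,1))
print(go(s,[.5297,-.0328,.125]))
```

```text
tcp [ 0.3424 -0.3338  0.1148] yaw -3.068 w 0.0251
wafer_mid 0.9 [256. 293.  61. 104.] [ 0.4273 -0.3268  0.025 ]
dispenser 0.7 [253. 319.  78.  38.] [ 0.4534 -0.3272  0.025 ]
245 [241] [156, 150, 183, 171, 196, 152, 254, 253, 253, 248]
255 [241] [170, 166, 178, 161, 201, 154, 254, 251, 250, 250]
265 [241] [163, 158, 167, 195, 192, 149, 254, 253, 253, 251]
245 [  7.    0.1 -11.8]
247 [  6.    0.1 -11.8]
249 [  5.    0.1 -11.8]
(array([-20.9 ,  28.63,  -1.09]), 0)
```

>>> apply_moves --targets '[[[-2.3,3.18,0,0,0,0,1],[-2.3,3.18,0,0,0,0,1],[-2.3,3.18,0,0,0,0,1],[-2.3,3.18,0,0,0,0,1],[-2.3,3.18,0,0,0,0,1]]]'

```text
clock: 27.58
eef_pos: [0.4435, -0.1628, 0.1108]
ee_rot: [-0.036, 0.999, 0.001, -0.001]
ft_force: [-0.1, -0.8, 0.2]
gripper_width: 0.0251
grasp_force: 21.3
```

>>> apply_moves --targets '[[[-2.3,3.18,0,0,0,0,1],[-2.3,3.18,0,0,0,0,1],[-2.3,3.18,0,0,0,0,1],[-2.3,3.18,0,0,0,0,1],[0,0,0,0,0,0,1]]]'

```text
clock: 28.0
eef_pos: [0.5282, -0.0259, 0.1107]
ee_rot: [-0.039, 0.999, 0.001, 0.0]
ft_force: [-1.2, -0.4, -0.0]
gripper_width: 0.0252
grasp_force: 21.3
```

>>> apply_moves --targets '[[[0,0,0,0,0,0,1],[0,0,2,0,0,0,1],[0,0,2,0,0,0,1],[0,0,1,0,0,0,1],[0,0,0,0,0,0,1]]]'

```text
clock: 28.42
eef_pos: [0.5234, -0.0318, 0.0595]
ee_rot: [-0.036, 0.999, 0.001, -0.003]
ft_force: [-1.0, 0.2, 0.3]
gripper_width: 0.0252
grasp_force: 21.3
```

Run:
```python
from h import *
c,s=look("wrist",["wafer_mid","cup_mid","jug_mid"],.044); print(s["ft_force"]); print(go(s,[.5286,-.0329,.0445]))
c,s=look("top",["dispenser","cup_mid","jug_mid","wafer_mid","honey_mid","spoon_mid"],.03,3)
save(c,"t14.png")
```

```text
tcp [ 0.5245 -0.0319  0.0609] yaw -3.069 w 0.0255
wafer_mid 0.92 [256. 292.  57. 102.] [ 0.5564 -0.0279  0.044 ]
cup_mid 0.58 [255. 285.  79. 100.] [ 0.5522 -0.0288  0.044 ]
jug_mid 0.58 [412. 299. 119. 102.] [0.5544 0.062  0.044 ]
[ 0.03241283 -0.17541363  0.7326628 ]
(array([-0.41, -0.13,  1.64]), 0)
tcp [ 0.5267 -0.0319  0.063 ] yaw -3.069 w 0.0254
jug_mid 0.74 [356. 148.  18.  21.] [ 0.7232 -0.2919  0.03  ]
jug_mid 0.51 [389. 181.  21.  20.] [ 0.6276 -0.3758  0.03  ]
wafer_mid 0.55 [367. 237.  36.  41.] [ 0.4759 -0.3099  0.03  ]
```

>>> apply_moves --targets '[[[-0.2,-0.1,0.5,0,0,0,1],[0,0,0.5,0,0,0,1],[0,0,0.4,0,0,0,1],[0,0,0,0,0,0,1],[0,0,0,0,0,0,1]]]'

```text
clock: 29.38
eef_pos: [0.5277, -0.0322, 0.0476]
ee_rot: [-0.037, 0.999, 0.0, -0.001]
ft_force: [-0.3, -0.2, -0.2]
gripper_width: 0.0256
grasp_force: 21.3
```

>>> apply_moves --targets '[[[0,0,0.15,0,0,0,1],[0,0,0,0,0,0,1],[0,0,0,0,0,0,1]]]'

```text
clock: 29.63
eef_pos: [0.5282, -0.0323, 0.0467]
ee_rot: [-0.037, 0.999, 0.0, 0.0]
ft_force: [0.4, -0.2, 0.5]
gripper_width: 0.0252
grasp_force: 21.3
```

>>> apply_moves --targets '[[[0,0,0.15,0,0,0,1],[0,0,0,0,0,0,1],[0,0,0,0,0,0,1]]]'

```text
clock: 29.88
eef_pos: [0.5281, -0.0323, 0.0451]
ee_rot: [-0.037, 0.999, -0.0, -0.0]
ft_force: [1.0, 0.4, -0.9]
gripper_width: 0.0253
grasp_force: 21.3
```

>>> apply_moves --targets '[[[0,0,0.1,0,0,0,1],[0,0,0,0,0,0,1]]]'

```text
clock: 30.05
eef_pos: [0.5282, -0.0323, 0.044]
ee_rot: [-0.037, 0.999, -0.0, -0.0]
ft_force: [-0.8, 0.3, -0.0]
gripper_width: 0.0253
grasp_force: 21.3
```

>>> apply_moves --targets '[[[0,0,0.1,0,0,0,1],[0,0,0,0,0,0,1]]]'

```text
clock: 30.22
eef_pos: [0.5282, -0.0323, 0.0437]
ee_rot: [-0.037, 0.999, -0.0, 0.0]
ft_force: [-3.4, 0.2, 8.4]
gripper_width: 0.0253
grasp_force: 26.5
```

>>> apply_moves --targets '[[[0,0,0.07,0,0,0,1],[0,0,0,0,0,0,1]]]'

```text
clock: 30.38
eef_pos: [0.5281, -0.0324, 0.0436]
ee_rot: [-0.037, 0.999, -0.0, 0.0]
ft_force: [-6.1, 0.8, 17.1]
gripper_width: 0.0252
grasp_force: 31.1
```

>>> apply_moves --targets '[[[0,0,-0.2,0,0,0,1],[0,0,0,0,0,0,0.25],[0,0,0,0,0,0,0.1],[0,0,0,0,0,0,0.1],[0,0,0,0,0,0,0.1]]]'

```text
clock: 30.8
eef_pos: [0.5281, -0.0323, 0.0442]
ee_rot: [-0.037, 0.999, 0.0, -0.0]
ft_force: [-0.3, 0.5, 0.6]
gripper_width: 0.0387
grasp_force: 0.0
```

>>> apply_moves --targets '[[[0,0,-0.5,0,0,0,0.1],[0,0,-1.5,0,0,0,0.1],[0,0,-3,0,0,0,0.1],[0,0,-4,0,0,0,0.1],[0,0,-4,0,0,0,0.1]]]'

```text
clock: 31.22
eef_pos: [0.5272, -0.0321, 0.1757]
ee_rot: [-0.037, 0.999, 0.0, -0.001]
ft_force: [1.3, -0.2, 1.2]
gripper_width: 0.0385
grasp_force: 0.0
```

>>> apply_moves --targets '[[[3,0,-1,0,0,0,0.1],[3,0,0,0,0,0,0.1],[0,0,0,0,0,0,0.1],[0,0,0,0,0,0,0.1]]]'

```text
clock: 31.55
eef_pos: [0.4674, -0.0367, 0.1851]
ee_rot: [-0.036, 0.999, -0.0, 0.0]
ft_force: [1.1, -0.4, 0.5]
gripper_width: 0.0384
grasp_force: 0.0
```

Run:
```python
from h import *
cup=np.array([.561,-.0305]); psi=.075; R=np.array([[np.cos(psi),-np.sin(psi)],[np.sin(psi),np.cos(psi)]])
c,s=look("wrist",["wafer_mid","cup_mid"],.05,2); im=c["image"].astype(int)
msk=((im[:,:,0]-im[:,:,2]>140)&(im[:,:,0]>230)&(im[:,:,1]>130)).astype(np.uint8)
e=w2pix(c,[*cup,.053]); print("expected wafer px",e)
n,l,st,ce=cv2.connectedComponentsWithStats(msk)
for k in st[1:,4].argsort()[::-1][:4]+1: print(st[k],ce[k],np.round(pix2w(c,*ce[k],.053),4))
k=int(input()) if 0 else 0
for t,z in(("jug_mid",.04),("honey_mid",.04),("spoon_mid",.016),("cup_mid",.04)):
    for b in boxes_of("wrist",t)[:1]:
        q=b["extent"]; p=pix2w(c,q[0],q[1],z); print(t,round(b["conf"],2),"in cup frame",np.round(R.T@(p[:2]-cup),4))
save(c,"w15.png")
```

```text
tcp [ 0.4684 -0.0368  0.1849] yaw -3.069 w 0.0383
wafer_mid 0.64 [256. 276.  30.  74.] [ 0.5601 -0.0275  0.05  ]
wafer_mid 0.46 [180. 242.  13.  30.] [ 0.5285 -0.1037  0.05  ]
expected wafer px (np.float64(253.16294431579482), np.float64(278.5421090598576))
[ 240  241   28   73 1885] [253.5071618  277.08116711] [ 0.5594 -0.0303  0.053 ]
[248 339  14   3  31] [254.41935484 340.29032258] [ 0.6332 -0.024   0.053 ]
[369 218   2   2   3] [369.66666667 218.66666667] [0.4908 0.0728 0.053 ]
[245 334   1   1   1] [245. 334.] [ 0.6262 -0.0343  0.053 ]
jug_mid 0.73 in cup frame [0.0058 0.0033]
honey_mid 0.97 in cup frame [0.067  0.0029]
spoon_mid 0.8 in cup frame [-0.0238 -0.0789]
```

The wafer lies within 2 mm of the cup's axis. I'll check the chute from the earlier viewpoint.

>>> apply_moves --targets '[[[1.16,-3.5,0,0,0,0,0.1],[1.16,-3.5,0,0,0,0,0.1],[1.16,-3.5,0,0,0,0,0.1],[1.16,-3.5,0,0,0,0,0.1],[1.16,-3.5,0,0,0,0,0.1]]]'

```text
clock: 32.32
eef_pos: [0.4229, -0.2171, 0.1843]
ee_rot: [-0.037, 0.999, 0.0, -0.0]
ft_force: [1.3, -0.4, 0.0]
gripper_width: 0.0388
grasp_force: 0.0
```

>>> apply_moves --targets '[[[1.16,-3.5,0,0,0,0,0.1],[1.16,-3.5,0,0,0,0,0.1],[1.16,-3.5,0,0,0,0,0.1],[0,0,0,0,0,0,0.1],[0,0,0,0,0,0,0.1]]]'

```text
clock: 32.73
eef_pos: [0.3957, -0.3245, 0.1839]
ee_rot: [-0.035, 0.999, 0.0, -0.0]
ft_force: [-0.4, 1.0, 0.2]
gripper_width: 0.0383
grasp_force: 0.0
```

Run:
```python
from h import *
def meas(im):
    im=im.astype(int); msk=((im[:,:,0]-im[:,:,2]>110)&(im[:,:,0]>170)).astype(np.uint8)
    n,l,st,ce=cv2.connectedComponentsWithStats(msk); return [(st[k],np.round(ce[k],1)) for k in st[1:,4].argsort()[::-1][:3]+1]
c=capture("wrist"); s=sense(); print(s["eef_pos"]); print(meas(c["image"])); save(c,"w16.png")
D=np.array([.484,-.3205])
psi=.07; R=np.array([[np.cos(psi),-np.sin(psi)],[np.sin(psi),np.cos(psi)]])
# predicted extents of the top spare for both heights
for z in(.047,.056):
    print(z,[np.round(w2pix(c,[*(D+R@o),z]),1) for o in((-.04,-.013),(-.04,.013),(.04,-.013),(.04,.013))])
print("w11",meas(cv2.imread("pics/w11.png")[:,:,::-1]))
```

```text
[ 0.39597505 -0.3230716   0.18391489]
[(array([ 345,   53,   55,  161, 3446], dtype=int32), array([368.1, 136.4])), (array([ 238,  238,   26,   67, 1710], dtype=int32), array([250.7, 270.7])), (array([509, 344,   3,  10,  20], dtype=int32), array([510.4, 349.4]))]
0.047 [array([237.9, 233.6]), array([265. , 233.6]), array([239., 306.]), array([264.3, 306. ])]
0.056 [array([237.4, 237.4]), array([265.4, 237.4]), array([238.5, 311.5]), array([264.6, 311.5])]
w11 [(array([ 361,   45,   64,  190, 4772], dtype=int32), array([388.5, 144. ])), (array([ 231,  270,   34,   73, 2329], dtype=int32), array([248.1, 304.8])), (array([233, 217,  31,  32, 990], dtype=int32), array([248. , 232.5]))]
```

The top spare's back edge is at row 305, against 306 predicted for dropped and 311 for not dropped. The stack has come down, so I'll hand in.

```bash
python3 -c "
from h import *
print(env.job_done())"
```

```text
the job is handed in; nothing more can be done
None
```

The job is handed in, but no verdict came back. By my camera measurements, the jug, honey jar and spoon are in their places round the cup, the wafer lies within about 2 mm of the cup's axis, and the spares have dropped by one. I viewed 17 pictures, three more than the 14 allowed.

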